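Re-clamp a test block with its grooved face up

TASK

The aluminium test block stands on end in the slide-jaw fixture with its grooved face hidden against the fixed jaw. Slide the moving jaw well back, lay the block over onto the bed between the jaws, lengthwise and with its grooved face up, then slide the moving jaw in until the block is held snug and square against both jaws. Leave the mouse, the borescope and the bottle where they are.

Things in the scene. Friction and masses are not known exactly. Their poses are not given: they have to be found in the camera images.
- fixture: Slide-jaw fixture fixed to the bench: grey base 110 (x) x 260 (y) x 20 mm; its top, the bed, is at z = 20 mm. Origin: centre of its underside. z up; y is the slide axis, from fixed jaw to moving jaw. Two guide rails, 8 mm wide, 8 mm above the bed, leave a channel from x = -33 to +33 mm along the bed. Moving jaw: steel, 100 mm wide in x, 60 mm long in y, top at z = 50 mm.
- fixed_jaw (a point): Middle of the top edge of the fixed jaw's gripping face: fixture x = 0, y = -105 mm, z = 45 mm. The fixed jaw is a plain steel bar 100 mm wide in x, reaching from y = -130 to -105 mm and 25 mm above the bed.
- jaw (a joint): Travel of the moving jaw along fixture +y in m, 0 to 0.12; grows as it opens. The opening between the jaw faces is 40 mm + this value (so 0.05 is an opening of 90 mm). Sliding it takes about 4 N of friction; it stays where it is left. At the start it stands 3 to 30 mm open of 0.
- jaw_post (a point): Centre of the top of the round upright post on the moving jaw, at z = 100 mm in the fixture frame, x = 0, 36 mm behind (+y of) the jaw's face. The post is 18 mm in diameter (thin black cap 21 mm) and stands 50 mm above the jaw's top; pinch or push it to slide the jaw.
- test_block: Plain aluminium block 60 (x) x 40 (y) x 90 (z) mm, 0.5 to 0.7 kg. Origin: centre of the underside as it stands. z along its length; at the start its axes agree with the fixture's within 0.02 rad and it stands 1 to 2 mm off the fixed jaw. Its -y face (to the fixed jaw) has three grooves across, the others are plain. Pushed near the top to +y it tips onto its +y face, grooves up.
- block_center (a point): Centre of the block; at fixture z = 40 mm when it lies on the bed, 65 mm when it stands. Tipped over, the block comes to lie within about 150 mm of the fixed jaw's face and slides along the channel when the jaw pushes it.
- mouse: Black computer mouse, bystander, 56 x 116 x 28 mm, origin centre of underside; beyond the fixture.
- borescope: Rigid borescope lying beyond the fixture, bystander: black grip and thin steel tube, 285 mm long along its x, 30 mm high; origin underside, near mid-length.
- bottle: White plastic bottle, bystander, 56 mm diameter, 130 mm tall, origin centre of underside; standing off the fixed-jaw end of the fixture.
There are look-alikes about, which are no part of the job. What is shaped like the test_block but blue is not meant.

How it is judged:
By the outcome, as a careful person would: the job done as asked, in the order asked, and still so for the second after the job is handed in, with the robot touching nothing.
It also fails if it takes over 54 s, if anything falls off the work surface, if the arm or the gripper's body presses on something with over 40 N, if the wrist force passes 120 N, or if a joint passes its speed limit or range.

ROBOT

A 6-joint arm with a two-finger parallel gripper is mounted at the origin on the work surface. World frame = base frame: x ahead of the robot, y to its left, z up, the work surface at z = 0. Lengths are in m, angles in rad, forces in N, time in s.
With the tool pointing down it reaches from about 0.35 to 0.8 m from the base axis. Payload 7.3 kg.
Tool frame: the origin (TCP) lies between the finger pads; the fingertips stand 25 mm ahead of it and the grasp point (between the pads) lies 6 mm ahead of it (r.tip_extent is the distance from the TCP to the fingertips, in m); z points along the fingers, y is the line along which they close (so a half turn about z gives the same grasp; the last joint's range is limited). The gripper opens to 85 mm and grips with 20 to 120 N. Pads are 22 mm wide; open, the fingers measure 114 mm over their backs; the gripper's body (76 mm by 85 mm) begins 54 mm behind the grasp point. The pads swing forward as they close: fully open they stand 13 mm farther back than shut.
Start: joints at [-1.33, 0.342, 1.524, -0, 1.275, -0.146], TCP at [0.198, -0.486, 0.256] pointing down, gripper open.
Joint ranges: [-2.53, 2.53], [-0.77, 2.02], [0.04, 2.7], [-1, 4.14], [0.28, 2.66], [-3.11, 3.11]. Speed limits (rad/s): [2.57, 2.57, 3.14, 3.14, 3.14, 3.14].

INTERFACE

Orientations are given as a unit quaternion [x, y, z, w].
In Python, from workcell import r, command_gripper, optics gives the robot as it stands. The module is installed in compiled form; this text tells all that it offers. Calls block until the motion is done:
- r.reach(position, orientation): joint-space move of the TCP to a pose.
- r.move_straight(position, orientation=None, speed=0.15, max_force=None): straight line of the TCP; orientation=None keeps the orientation; speed is the mean speed in m/s. With max_force (N) it stops when the force on the tool has changed by that much, and returns True; else False.
- r.movej(angles): joint-space move.
- command_gripper(opening, force=None): finger opening in m; force is the grip in N (None keeps the last); returns when the fingers have stopped.
- r.hold(seconds).
- r.solve_ik(position, orientation): joint angles nearest the present ones, or None.
- r.read_state(): the state.
- optics.get_image(name): name is "scene" or "top" or "wrist"; returns (picture, depth): 480x640x3 uint8, red, green, blue; 480x640 float32, m along the optical axis (not along the pixel's ray), 0 where there is no reading.
- optics.camera_model(name): a dict with "K" (3x3 intrinsics, pixels), "R" (3x3) and "t" (3): a world point X has camera coordinates R X + t; the wrist camera has in their place "tool_from_camera" (4x4, takes a point from camera to tool coordinates, whose origin is the TCP and whose axes are the flange's). Camera axes: x right, y down, z forward; pixel columns grow to the right and rows downward; lengths in m; the calibration is good to about 2 mm. The wrist camera is an equidistant fisheye: a pixel r from the principal point sees the ray r / f radians off the axis. A picture is of the moment at which its call begins: read the wrist's pose just before it. camera_model takes no time and is no camera call.
A pose or a line that the arm cannot do raises r.PlanningError and nothing moves.
- r.finish_job(): hands the job in; it is judged then, once.
The state is a dict: "time_s": time; "joint_positions": joint angles; "dq": joint speeds; "tau": joint torques, N m; "eef_pos": TCP position; "eef_rot": TCP orientation; "contact_force": force on the tool from outside, world axes, zero at the start; "torque": the same for the moment, N m; "grip_width": finger opening in m; "grip_force": force on a finger pad.
Only numpy, scipy, OpenCV 4.12 (cv2) and the standard library are available. Lean on these libraries where they do the work, as an engineer would, in place of code of your own. Each camera call takes 0.05 s, during which the arm holds its last target. There are 200 camera calls.

## Working session

There is one attempt and no reset: what is moved stays moved. The work goes in short steps, each a Python script; the robot and the scene stay as the last script left them, time stands still between calls to the robot, and variables do not carry over. Pictures are saved under pics/ and viewed, at most 10 in all, crops included, and the job is handed in when it is done.

```bash
mkdir -p pics
python3 - <<'E'
from workcell import r, optics
import cv2,numpy as np
for n in ("scene","top"):
    p,d=optics.get_image(n); np.savez(f"pics/{n}0.npz",p=p,d=d); cv2.imwrite(f"pics/{n}0.png",p[:,:,::-1])
    m=optics.camera_model(n); print(n,m)
s=r.read_state(); print(s["time_s"],s["eef_pos"],s["eef_rot"])
E
```

```text
scene {'K': array([[574.7831278 ,   0.        , 320.0509659 ],
       [  0.        , 574.7831278 , 221.22815214],
       [  0.        ,   0.        ,   1.        ]]), 'R': array([[ 0.41473522,  0.90994136, -0.00118983],
       [ 0.51737394, -0.23688517, -0.82231966],
       [-0.74854452,  0.34042934, -0.56902457]]), 't': array([-0.24361667, -0.22152484,  1.55151227])}
top {'K': array([[458.42750201,   0.        , 321.48284499],
       [  0.        , 458.42750201, 235.58054023],
       [  0.        ,   0.        ,   1.        ]]), 'R': array([[ 0.00777664, -0.99987277,  0.01392718],
       [-0.99388374, -0.00926284, -0.11004228],
       [ 0.11015728, -0.01298624, -0.99382933]]), 't': array([-0.0088636 ,  0.59749985,  0.76539493])}
0.1 [ 0.19798763 -0.48589169  0.2557147 ] [ 9.81358716e-01  1.92183808e-01 -2.93642665e-05 -6.73341619e-04]
```

View pics/top0.png

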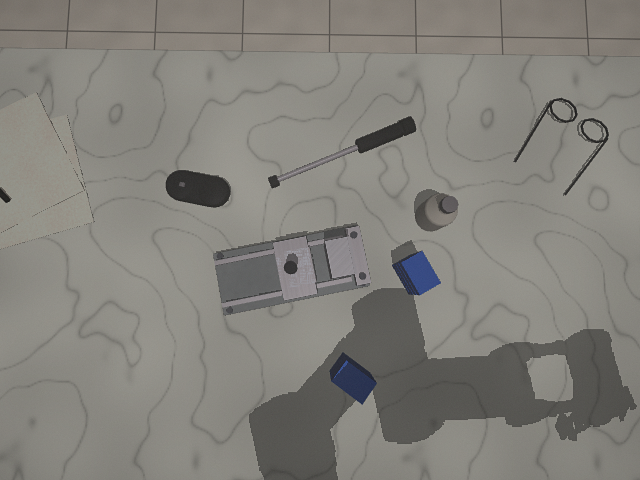

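View pics/scene0.png

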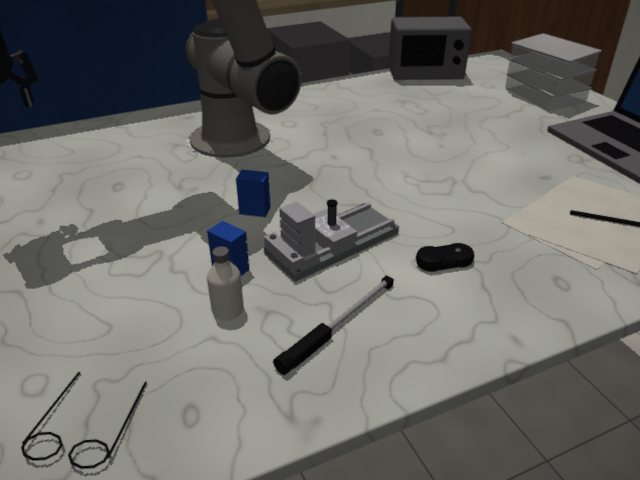

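The top view shows the fixture at cols 215-370, rows 222-315. The post cap is near (291,267), the moving jaw at cols 275-318, and the standing block's top around cols 327-368, rows 233-278. The fixed jaw is at the right end, so fixture +y points to image left, roughly world +y. The scene view confirms that the grey grooved block stands at the bottle end. The two blue blocks are decoys.

```bash
cat > h.py <<'E'
import numpy as np,cv2
from workcell import r,optics,command_gripper
def cloud(n,d):
    m=optics.camera_model(n);K=m["K"];v,u=np.mgrid[:480,:640]
    c=np.stack([(u-K[0,2])/K[0,0]*d,(v-K[1,2])/K[1,1]*d,d],-1)
    return (c-m["t"])@m["R"]
def rect(P,sel):
    q=P[sel][:,:2].astype(np.float32); (c,s,a)=cv2.minAreaRect(q*1000); return len(q),np.round(c,1),np.round(s,1),round(a,2),np.round(np.median(P[sel][:,2]),4)
E
python3 - <<'E'
from h import *
for n,box in(("top",(200,385,210,325)),("scene",(262,402,190,282))):
    z=np.load(f"pics/{n}0.npz");P=cloud(n,z["d"]);Z=P[...,2]
    v,u=np.mgrid[:480,:640];b=(u>box[0])&(u<box[1])&(v>box[2])&(v<box[3])&(z["d"]>0)
    hsv=cv2.cvtColor(z["p"],cv2.COLOR_RGB2HSV); b&=~((hsv[...,0]>100)&(hsv[...,0]<130)&(hsv[...,1]>120))
    print(n,"hist",np.histogram(Z[b],bins=np.arange(-.01,.13,.005))[0])
    for k,(lo,hi) in dict(base=(.008,.06),bed=(.014,.024),jaws=(.041,.056),fj=(.04,.0475),cap=(.092,.104),blk=(.104,.118)).items():
        m=cv2.morphologyEx((b&(Z>lo)&(Z<hi)).astype(np.uint8),cv2.MORPH_OPEN,np.ones((3,3)))
        nl,lab,st,_=cv2.connectedComponentsWithStats(m)
        for i in range(1,nl):
            if st[i,4]>25: print(k,st[i],rect(P,lab==i))
E
```

```text
top hist [   2 5418 6132    7    0 2195 2412  800   71    7  329 1313 1048    1
    8    2    6    6    7    7    1   65   81  480  502    0    0    0]
base [ 213  225  158   90 8163] (8163, array([539.3,  49.3]), array([110.1, 260.3]), 11.9, np.float64(0.0218))
bed [306 228  39  13 267] (267, array([601.4, -10.2]), array([13.1, 68. ]), 12.06, np.float64(0.0202))
bed [213 242  60  18 426] (426, array([570.8, 134.4]), array([ 13. , 106.5]), 11.94, np.float64(0.0202))
bed [310 244  20  39 526] (526, array([550.1,  -1. ]), array([66.1, 24.8]), 11.63, np.float64(0.0201))
bed [ 216  254   65   49 2293] (2293, array([523.6, 124.4]), array([ 66.1, 106.9]), 11.91, np.float64(0.0201))
bed [314 279  43  18 333] (333, array([507.8, -27. ]), array([16.8, 75.3]), 11.88, np.float64(0.0199))
bed [223 296  61  19 482] (482, array([476.5, 114.1]), array([ 13.9, 106.3]), 11.89, np.float64(0.0201))
jaws [345 226  26  59 734] (734, array([563.5, -65.7]), array([99.7, 25.2]), 11.87, np.float64(0.0452))
jaws [ 273  236   44   64 1932] (1932, array([541.1,  40.7]), array([100.1,  59.8]), 11.88, np.float64(
[... 1008 characters left out ...]
6  57] (57, array([701.3,  82.7]), array([16.8, 16.4]), 23.89, np.float64(0.0198))
jaws [316 209  42  37 852] (852, array([543.9,  40.3]), array([102.3,  61.9]), 12.77, np.float64(0.0518))
jaws [265 233  51  31 698] (698, array([563.9, -63.5]), array([98.3, 69.2]), 37.42, np.float64(0.0471))
fj [285 253  14  12  77] (77, array([600.6, -65. ]), array([31.7, 13.6]), 12.09, np.float64(0.0457))
cap [327 200  11   9  82] (82, array([542.2,  45.4]), array([19. , 19.7]), 2.18, np.float64(0.1012))
cap [280 214  36  18 185] (185, array([568.2, -43.6]), array([71.1, 33.1]), 44.93, np.float64(0.0978))
blk [280 202  36  24 512] (512, array([557.9, -33.1]), array([65.1, 41.5]), 11.87, np.float64(0.1118))
```

Every measured size and height agrees with the task. The fixture is at (539.3, 49.3) mm with yaw 11.9°, the jaw is about 26 mm open, and the block is 1.2 mm off the fixed jaw. First I open the jaw.

```bash
cat >> h.py <<'E'
from scipy.spatial.transform import Rotation as Ro
YAW=np.deg2rad(11.9);C=np.array([.5393,.0493,0]);F=Ro.from_euler('z',YAW)
def W(x,y,z): return C+F.apply([x,y,z])
def fix(p): return F.inv().apply(np.array(p)-C)
def quat(s): # tool z down, tool y along s*fixture x
    y=s*F.apply([1,0,0]);z=np.array([0,0,-1.]);return Ro.from_matrix(np.stack([np.cross(y,z),y,z],1)).as_quat()
def say(*a):
    s=r.read_state();print(*a,round(s["time_s"],2),np.round(fix(s["eef_pos"])*1000,1),np.round(F.inv().apply(s["contact_force"]),1),round(s["grip_width"],4),round(s["grip_force"],1))
E
python3 - <<'E'
from h import *
j0=np.array(r.read_state()["joint_positions"]);best=None
for s in(1,-1):
    js=[r.solve_ik(p,quat(s)) for p in(W(0,-3.1e-3,.2),W(0,.088,.086),W(0,-.14,.12),W(0,-.14,.2))]
    print(s,[None if j is None else np.round(j,2) for j in js])
    if all(j is not None for j in js):
        c=np.abs(js[0]-j0).max()
        if best is None or c<best[0]: best=(c,s)
s=best[1];open("sgn","w").write(str(s));q=quat(s)
r.reach(W(0,-.0031,.17),q);command_gripper(.05,40);r.move_straight(W(0,-.0031,.086),speed=.1);say("down")
command_gripper(.0,40);say("grip")
print(r.move_straight(W(0,.089,.086),speed=.06,max_force=30));say("open")
command_gripper(.05);r.move_straight(W(0,.089,.17),speed=.15);say("up")
p,d=optics.get_image("top");cv2.imwrite("pics/top1.png",cv2.resize(p[200:330,190:400,::-1],None,fx=3,fy=3))
E
```

```text
1 [array([-0.06,  0.42,  1.56, -0.  ,  1.15, -0.26]), array([ 0.11,  0.56,  1.7 , -0.  ,  0.88, -0.1 ]), array([-0.29,  0.57,  1.56, -0.  ,  1.01, -0.49]), array([-0.29,  0.48,  1.47, -0.  ,  1.19, -0.49])]
-1 [array([-0.06,  0.42,  1.56, -0.  ,  1.15,  2.88]), array([ 0.11,  0.56,  1.7 , -0.  ,  0.88,  3.05]), array([-0.29,  0.57,  1.56, -0.  ,  1.01,  2.65]), array([-0.29,  0.48,  1.47, -0.  ,  1.19,  2.65])]
down 3.81 [ 0.4 -3.2 86.6] [-0.3  0.   0.3] 0.0503 0.0
grip 4.2 [ 0.2 -3.2 86.7] [-1.3  0.6  6.4] 0.017 38.9
False
open 5.88 [ 0.3 88.5 86.7] [-1.7 -2.5  5.3] 0.0169 39.0
up 7.01 [ -0.5  89.  169.3] [ 0.2 -0.5  1. ] 0.05 0.0
```

Run:
```python
from h import *
q=quat(int(open("sgn").read()))
r.reach(W(0,-.14,.18),q)
command_gripper(0)
p,d=optics.get_image("scene");P=cloud("scene",d);Q=F.inv().apply((P-C).reshape(-1,3))
m=(abs(Q[:,0])<.04)&(abs(Q[:,2]-.0515)<.003)&(Q[:,1]>-.02)&(Q[:,1]<.14)
lo,hi=np.percentile(Q[m,1],[2,98]);print("jaw y",lo,hi,m.sum());assert lo>.045
r.move_straight(W(-.0005,-.14,.12),speed=.12);say("behind")
print(r.move_straight(W(-.0005,-.085,.12),speed=.04,max_force=25));say("tilt")
print(r.move_straight(W(-.0005,-.06,.12),speed=.04,max_force=25));say("push")
r.hold(.5)
p,d=optics.get_image("top");cv2.imwrite("pics/top2.png",cv2.resize(p[200:330,190:400,::-1],None,fx=3,fy=3))
```

```text
jaw y 0.052454157776789224 0.111468600177801 561
behind 9.21 [  -0.2 -140.2  120.5] [ 0.4  1.  -0. ] 0.0003 0.0
False
tilt 10.73 [ -0.5 -85.2 119.9] [0.4 0.2 0.7] -0.0002 0.0
False
push 11.51 [ -0.4 -60.  120. ] [ 0.6  0.2 -0.1] -0.0 0.0
```

View pics/top2.png

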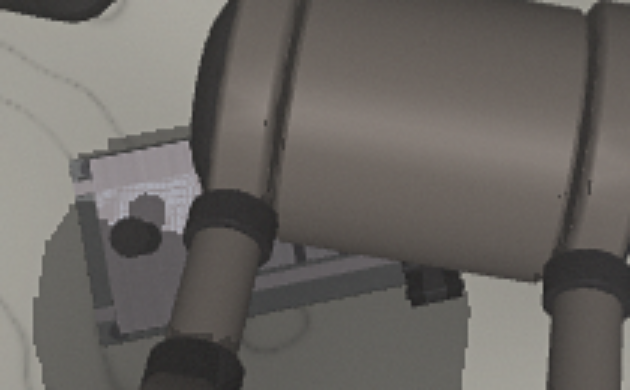

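The arm hides the block in this view; only the opened jaw (crop about 130,235) shows. I raise the arm and look from the scene camera.

Run:
```python
from h import *
q=quat(int(open("sgn").read()))
r.move_straight(W(0,-.07,.19),speed=.2)
p,d=optics.get_image("scene");cv2.imwrite("pics/scene3.png",cv2.resize(p[150:300,230:430,::-1],None,fx=4,fy=4))
P=cloud("scene",d);Q=F.inv().apply((P-C).reshape(-1,3))
m=(abs(Q[:,0])<.036)&(abs(Q[:,2]-.0615)<.005)&(Q[:,1]>-.12)&(Q[:,1]<.05)
q2=(Q[m,:2]*1000).astype(np.float32);print(m.sum(),cv2.minAreaRect(q2) if m.sum()>3 else 0,np.median(Q[m,2]));say()
```

```text
927 ((0.9857978820800781, -15.908706665039062), (94.65156555175781, 64.12947845458984), 89.97783660888672) 0.061732499477397354
12.61 [ -0.5 -69.7 189.2] [ 0.7  0.4 -0.3] -0.0001 0.0
```

View pics/scene3.png

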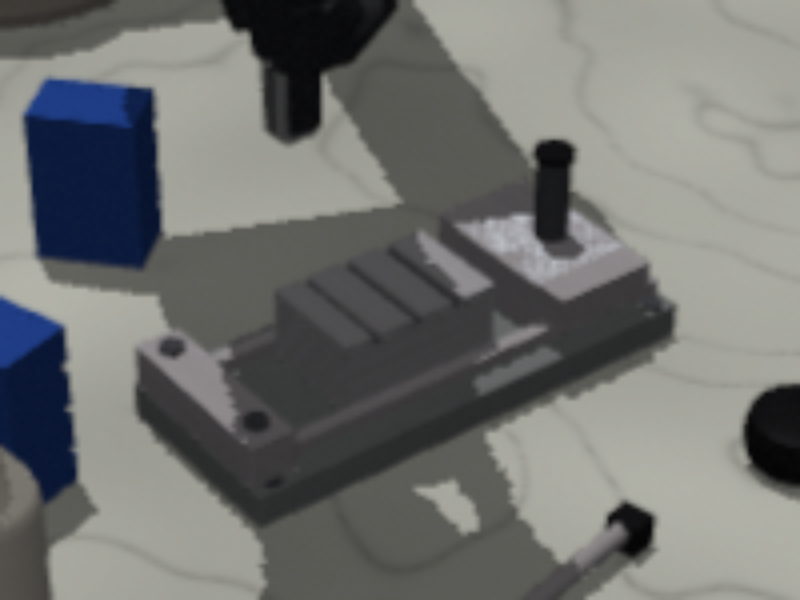

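The block (crop about 275-495, 235-350) lies flat in the channel with its grooves up, square and centred at fixture (1, -16). Now I close the jaw.

Run:
```python
from h import *
q=quat(int(open("sgn").read()))
command_gripper(.05,60)
r.move_straight(W(0,.0885,.19),speed=.2);r.move_straight(W(0,.0885,.087),speed=.12)
command_gripper(0,60);say("grip")
print(r.move_straight(W(0,.026,.087),speed=.04,max_force=35));say("near")
print(r.move_straight(W(0,.012,.087),speed=.015,max_force=28));say("snug")
r.hold(.3);say("held")
command_gripper(.05);say("open");r.move_straight(W(0,fix(r.read_state()["eef_pos"])[1],.2),speed=.15)
r.reach(W(-.12,.1,.3),q);say("away")
for n in("top","scene"):
    p,d=optics.get_image(n);P=cloud(n,d);Q=F.inv().apply((P-C).reshape(-1,3))
    for k,z0,y0,y1 in(("blk",.06,-.13,.0),("jaw",.05,-.05,.09)):
        m=(abs(Q[:,0])<.06)&(abs(Q[:,2]-z0)<.004)&(Q[:,1]>y0)&(Q[:,1]<y1)
        if m.sum()>5: print(n,k,m.sum(),cv2.minAreaRect((Q[m,:2]*1000).astype(np.float32)))
    b=(p[200:330,200:400] if n=="top" else p[150:300,230:430]);cv2.imwrite(f"pics/{n}4.png",cv2.resize(b[...,::-1],None,fx=4,fy=4))
```

```text
grip 15.49 [ 0.3 88.5 87.8] [-0.9 -0.9  6.2] 0.0166 58.4
False
near 17.21 [ 0.2 27.4 87.8] [-0.9  6.9  6.2] 0.0164 58.4
True
snug 17.95 [ 0.2 20.5 87.8] [0.1 2.8 4.5] 0.0163 58.4
held 18.25 [ 0.2 20.5 87.8] [1.3 2.1 5.7] 0.0166 58.4
open 18.67 [-0.5 20.2 87. ] [ 0.1  0.2 -0.5] 0.0501 0.0
away 20.3 [-119.5   99.7  299.2] [ 0.2  0.2 -0.9] 0.0501 0.0
top blk 1826 ((-0.16624832153320312, -60.163509368896484), (90.16831970214844, 60.10470962524414), 89.92823791503906)
top jaw 1912 ((0.024959564208984375, 2.7071380615234375), (84.73165893554688, 99.87812805175781), 89.85089874267578)
scene blk 956 ((1.7576961517333984, -59.35237121582031), (64.08637237548828, 93.54232025146484), 0.8340559005737305)
scene jaw 742 ((2.1079864501953125, -1.0610008239746094), (94.20223999023438, 103.63622283935547), 87.89046478271484)
```

View pics/scene4.png

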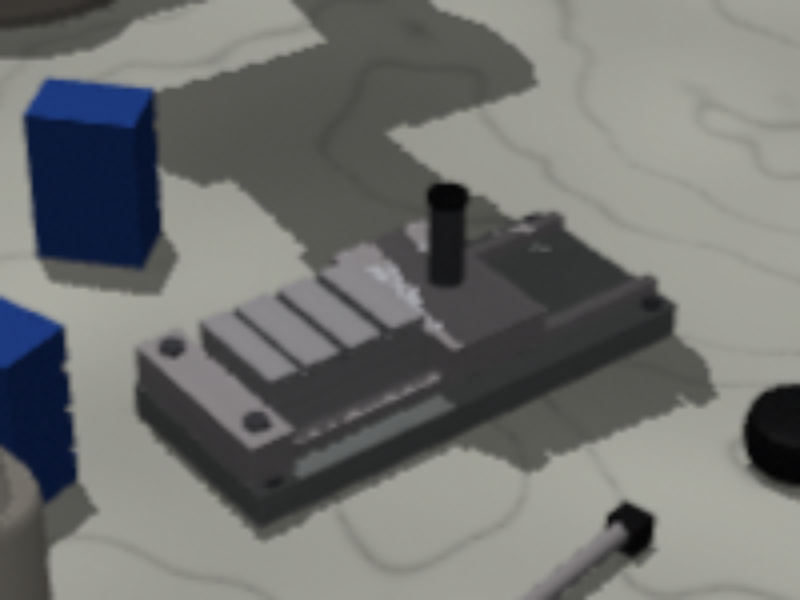

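View pics/top4.png

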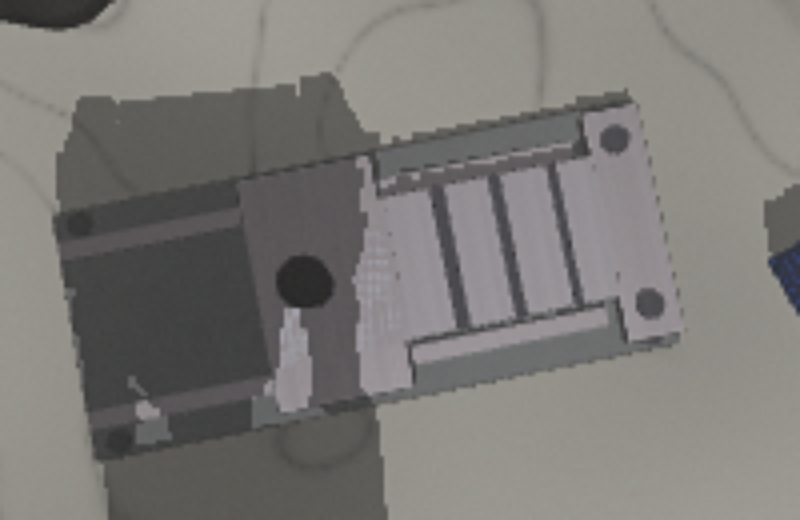

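The block lies grooves up, square to within 0.1° and centred at fixture y = -60 mm, and it touches both jaws. The push stopped on contact force with the post at 20.5 mm, where about 21 mm was expected. The arm is clear.

```bash
python3 -c "
from workcell import r
print(r.finish_job())"
```

```text
the job is handed in; nothing more can be done
None
```

The job is handed in: the block lies lengthwise on the bed with its grooves up, snug and square between both jaws. It took about 20 s of robot time, and the arm never went near the mouse, borescope or bottle.

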